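# Build up a sprung quick-release spindle: washer, sleeve, bayonet retainer

### The arm

A 6-joint arm with a two-finger parallel gripper is mounted at the origin on a cart in front of the work surface, level with it; the furniture and walls round the work are solid. World frame = base frame: x ahead of the robot, y to its left, z up, the work surface at z = 0. Lengths are in mm, angles in degrees, forces in N, time in s.
With the tool pointing down it reaches from about 300 to 850 mm from the base axis. Payload 4.2 kg.
Tool frame: the origin (TCP) lies midway between the tips of the shut fingers; the grasp point (between the pads) lies 19 mm behind it; z points along the fingers, y is the line along which they close (so a half turn about z gives the same grasp; the last joint's range is limited). The gripper opens to 91 mm and grips with 3 to 60 N. Pads are 32 mm wide; open, the fingers measure 118 mm over their backs; the gripper's body (76 mm by 178 mm) begins 60 mm behind the grasp point.
Start: joints at [-69.729, 18.312, 89.639, -0, 72.044, -1.146], TCP at [209.969, -535.31, 213.976] pointing down, gripper open.
Joint ranges: [-177.97, 177.97], [-48.28, 115.42], [12.27, 149.76], [-77.06, 257.06], [2.81, 150.46], [-146.56, 146.56]. Speed limits (degrees/s): [147.25, 147.25, 180, 180, 180, 180].

### API

Orientations are given as [roll, pitch, yaw] about the fixed x, y, z axes, in that order (R = Rz(yaw) Ry(pitch) Rx(roll)).
In Python, from workcell import env gives the robot as it stands.
- The arm moves only by the shell command python3 -m jog 'ROWS' [FORCE]. ROWS is a JSON object of lists of equal length, an entry for each row: "jaw": the finger opening in mm, from 0 to 91.2; "slide": the shift along the tool's x, y, z in units of 30 mm (1.0 is 30 mm), a list of three; "spin": the turn about the tool's z in units of 8 degrees (1.0 is 8 degrees). In form: {"jaw": [jaw, ...], "slide": [[dx, dy, dz], ...], "spin": [spin, ...]}. A call has 1 to 10 rows; each row shifts and turns the commanded pose from where the row before left it, along the tool's axes as they then stand; what a row does not reach is not made up. A row lasts 1/10 s, in which the tool goes at most 50 mm and 8.59 degrees, less where a joint would pass 70% of its speed; a pose out of reach is approached as far as the arm can. A call is refused whole if a number of a shift passes 1 or a number of a turn 1, either way. A call with a gripper value outside its range is refused whole. The fingers move at their own pace and stop on an object; FORCE is the grip in N (left out, the last holds). Time passes only in rows, so rows that do not move let the fingers close. It gives the time, the measured TCP pose, the force, the opening and the grip force at its end, in the units of the state.
- env.state(): the state, without advancing time (a new reading comes with each control period).
- env.grab_frame(name): name is "side" or "top" or "wrist"; returns the picture (480x640x3 uint8, red, green, blue); there is no depth.
- env.camera_model(name): a dict with "fx", "fy", "cx", "cy" (pixels), "camera_from_world" (4x4, takes a point from world to camera coordinates). Camera axes: x right, y up, looking along -z (the intrinsics and any distortion apply to the point x, -y, -z); pixel columns grow to the right and rows downward; lengths in mm; the calibration is good to about 2 mm. A picture is of the moment at which its call begins: read the wrist's pose just before it. camera_model takes no time and is no camera call; for the wrist camera it gives the pose at the moment of the call.
- env.job_done(): hands the job in; it is judged then, once.
The state is a dict: "time_s": time; "qpos": joint angles; "qvel": joint speeds; "effort": joint torques, N m; "ee_pos": TCP position; "ee_rot": TCP orientation; "force": force on the tool from outside, world axes, zero at the start; "torque": the same for the moment, N m; "gripper_width": finger opening in mm; "gripper_force": force on a finger pad.
Only numpy, scipy, OpenCV 4.12 (cv2) and the standard library are available. Lean on these libraries where they do the work, as an engineer would, in place of code of your own. Each camera call takes 0.05 s, during which the arm holds its last target. There are 200 camera calls.

### The job

Build up the sprung spindle on its stand in this order: first the flat washer down onto the spring seat, then the sleeve on top of it, and last the oblong retainer, groove side up, its slot over the spindle's tee-head. Which way the tee-head points is only roughly known, so feel for it, then press the retainer down against the spring, give it a quarter turn under the tee-head and let it spring up until the head sits in the retainer's cross groove, and let go. Go gently, never pushing on the stand with more than about 60 N, and leave the nut, the spanner and the short piece of square tube where they are.

Things in the scene. Friction and masses are not known exactly. Their poses are not given: they have to be found in the camera images.
- stand: Dark steel base plate 110 x 110 x 12 mm, fixed to the bench, a bright steel spindle upright in its middle. Origin: centre of the underside, on the spindle axis; z up. Heights are above this origin. The shaft is 28 mm in diameter up to a bevelled shoulder at 62 mm, then a neck 10 mm in diameter, then the tee-head. The spring seat is a disc 52 mm in diameter round the shaft.
- tee_head (a point): Centre of the top of the spindle's tee-head, 94 mm above the stand's origin: a bar 26 mm long, 11 mm wide, from 82 to 94 mm high. The bar points along the stand's x axis give or take up to 0.85 rad of yaw: it differs each time, is not measured (this point's orientation is the stand's), and the bar does not turn under load.
- seat (a joint): How far the spring seat is pressed down, m: 0 free (its top at 38 mm), 0.014 at its stop. 6 N preload plus 0.7 N per mm (16 N at the stop). With washer and sleeve on, the sleeve's top is at 78 mm less this value. The retainer turns freely under the tee-head when this is 0.0105 or more; locked in the cross groove it reads about 0.006.
- washer: Flat bright steel washer, outer diameter 50 mm, hole 31 mm, 10 mm thick, lying flat. Origin: centre of the underside. About 0.08 kg.
- sleeve: Plain aluminium tube standing on end, outer diameter 44 mm, bore 31 mm, 30 mm high. Origin: centre of the underside. About 0.15 kg.
- retainer: Oblong dark steel plate 74 mm long (x), 46 mm across two flats (y; grip here), 14 mm thick, 0.12 kg, lying flat groove side up. Origin: centre of the underside. Through slot 31 mm along x, 14.5 mm wide: passes the tee-head within about 0.12 rad. Groove along y in the top, 17 mm wide, 31 mm long, 4 mm deep: takes the head after a quarter turn either way, within about 0.2 rad.
- nut_m20: Hexagon nut 35 mm across, 16 mm high, origin under its centre; a bystander, leave alone.
- spanner: Adjustable spanner 205 x 46 x 11 mm lying along its y, origin under its centre; a bystander, leave alone.
- tube_offcut_b: Short offcut of dark square steel tube standing on end, 30 x 30 x 52 mm, origin under its centre; a bystander, leave alone.
There are look-alikes about, which are no part of the job. Several things have the shape of the stand; the one meant has the colours described above.

How it is judged (in metres and radians):
On the way, in this order (a step that is already met when the one before it is completed fails the run):
1. the washer lies on the spring seat, round the shaft (horizontal distance between washer and stand below 0.004 m and z of washer in the frame of stand below 0.041 m and angle between washer's own z axis and vertical below 0.1 rad and horizontal distance between each of sleeve, retainer and stand above 0.05 m), for 0.2 s.
2. the sleeve stands on the washer, round the shaft, before the retainer (horizontal distance between each of sleeve, washer and stand below 0.004 m and z of sleeve in the frame of stand below 0.051 m and z of washer in the frame of stand below 0.041 m and angle between sleeve's own z axis and vertical below 0.1 rad and horizontal distance between retainer and stand above 0.05 m), for 0.2 s.
At the end, for the whole second after the job is handed in: Washer, sleeve and retainer on the spindle in that order, centred within 4 mm (retainer 5 mm), retainer level within 0.1 rad, released, at rest and locked with the tee-head in its groove: the spring seat is held down 3.5 to 8.2 mm (value of joint seat between 0.0035 and 0.0082 m and horizontal distance between each of washer, sleeve and stand below 0.004 m and z of washer in the frame of stand below 0.038 m and z of sleeve in the frame of stand below 0.048 m and horizontal distance between retainer and stand below 0.005 m and z of retainer in the frame of stand below 0.0765 m and angle between retainer's own z axis and vertical below 0.1 rad and linear speed of retainer below 0.01 m/s and contact force between retainer and the fingers below 0.1 N); the robot touches nothing.
It fails at once if the stand or anything on it is pushed with more than 60 N (contact force between stand and anything else above 60 N).
It fails at once if the nut is moved more than 3 cm (distance of nut_m20 from where it was at the start of the episode above 0.03 m).
It fails at once if the spanner is moved more than 3 cm (distance of spanner from where it was at the start of the episode above 0.03 m).
It fails at once if the square tube is moved more than 3 cm (distance of tube_offcut_b from where it was at the start of the episode above 0.03 m).
It also fails if it takes over 72 s, if anything falls off the work surface, if the arm or the gripper's body presses on something with over 40 N, if the wrist force passes 120 N, or if a joint passes its speed limit or range.

## Working session

There is one attempt and no reset: what is moved stays moved. The work goes in short steps, Python scripts to look and compute and a shell command to move; the robot and the scene stay as the last step left them, time stands still between calls to the robot, and variables do not carry over. Pictures are saved under pics/ and viewed, at most 10 in all, crops included, and the job is handed in when it is done.

```bash
ls; mkdir -p pics
cat > h.py <<'E'
import numpy as np, cv2
from workcell import env
def snap(name,fn):
    im=env.grab_frame(name); cv2.imwrite('pics/'+fn,im[:,:,::-1]); return im
def ray(m,u,v):
    T=np.array(m["camera_from_world"]);R=T[:3,:3];c=-R.T@T[:3,3]
    d=R.T@np.array([(u-m["cx"])/m["fx"],-(v-m["cy"])/m["fy"],-1.]);return c,d
def at(m,u,v,z):
    c,d=ray(m,u,v);return c+d*(z-c[2])/d[2]
def proj(m,p):
    T=np.array(m["camera_from_world"]);q=T[:3,:3]@np.array(p,float)+T[:3,3]
    return m["cx"]+m["fx"]*q[0]/-q[2], m["cy"]-m["fy"]*q[1]/-q[2]
E
python3 - <<'E'
from h import *
a=snap('top','t1.png');b=snap('side','s1.png')
for n in('top','side','wrist'):
    m=env.camera_model(n);print(n,{k:(np.round(v,3).tolist() if k=='camera_from_world' else v) for k,v in m.items()})
    print(ray(m,320,240)[0].round())
print(env.state())
E
```

```text
pics
top {'fx': 489.89029613374515, 'fy': 489.89029613374515, 'cx': 318.4789997793403, 'cy': 234.69976008671958, 'camera_from_world': [[-0.003, -1.0, -0.007, -1.688], [0.983, -0.004, 0.181, -605.997], [-0.181, -0.007, 0.983, -1120.06], [0.0, 0.0, 0.0, 1.0]]}
[ 393.  -12. 1211.]
side {'fx': 442.7201292197335, 'fy': 442.7201292197335, 'cx': 315.56840015020913, 'cy': 239.82853191564212, 'camera_from_world': [[-0.995, -0.102, 0.008, 606.718], [0.072, -0.646, 0.76, -117.01], [-0.072, 0.757, 0.65, -908.196], [0.0, 0.0, 0.0, 1.0]]}
[547. 673. 674.]
wrist {'fx': 408.68079903764936, 'fy': 408.68079903764936, 'cx': 318.0362135604568, 'cy': 243.23613264714996, 'camera_from_world': [[0.366, -0.931, -0.001, -575.125], [0.901, 0.354, -0.25, 28.183], [0.234, 0.09, 0.968, -390.765], [0.0, 0.0, 0.0, 1.0]]}
[ 276. -510.  385.]
{'time_s': 0.1, 'qpos': array([-6.97271960e+01,  1.83477476e+01,  8.97008566e+01, -1.03038147e-03,
        7.20406598e+01, -1.14551308e+00]), 'qvel': array([ 0.00248573, -0.07200864, -0.15788695, -0.028935  , -0.06034197,
        0.0819304 ]), 'effort': array([-7.03953701e-04, -4.13332701e+01, -2.32510078e+01,  7.28388224e-02,
        4.22111875e-02, -3.91728361e-05]), 'ee_pos': array([ 209.82002683, -534.87235327,  213.1968768 ]), 'ee_rot': array([-1.79910734e+02, -8.05048059e-04,  2.14186349e+01]), 'force': array([ 0.059422  , -1.24456157, -0.61254476]), 'torque': array([-0.01980732,  0.01173442, -0.04647631]), 'gripper_force': 0.0, 'gripper_width': 90.95158407745848}
```

View pics/t1.png

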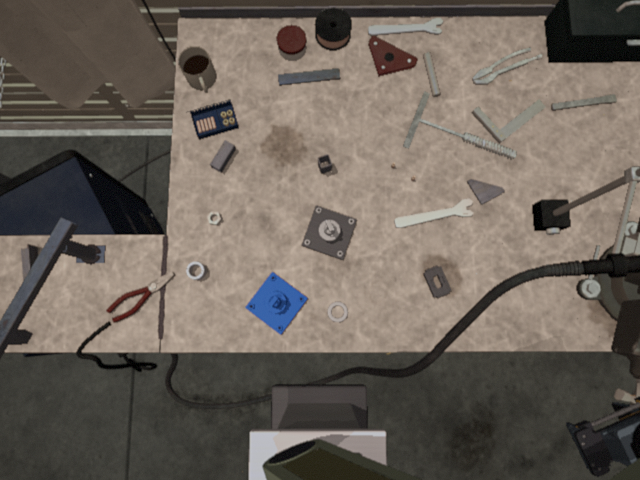

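View pics/s1.png

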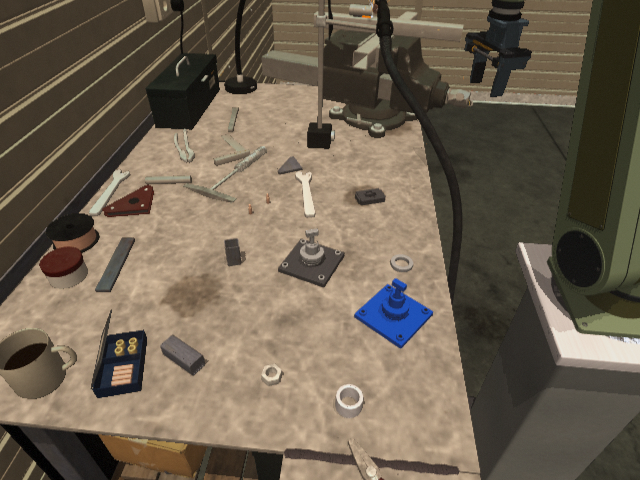

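The top view shows the grey stand at (329,232), the washer at (338,312), the sleeve at (196,271) and the retainer at (437,281). The nut is at (214,218), the spanner at (435,214), the square tube at (325,164), and a blue look-alike stand at (277,302).

Run:
```python
from h import *
m=env.camera_model('top')
for n,u,v,z in [('stand',329,232,30),('washer',338,312,10),('sleeve',196,270,30),('ret',437,281,14),('blue',277,302,30),('nut',214,218,16),('tube',325,160,52)]:
    print(n,at(m,u,v,z).round(1))
m2=env.camera_model('side')
for n,u,v,z in [('stand base c',312,262,12),('washer',402,263,10),('sleeve',349,394,30),('ret',369,195,14)]:
    print(n,at(m2,u,v,z).round(1))
# hose: triangulate where side ray of top-view hose points
for u,v in [(430,355),(500,290),(540,270),(470,320)]:
  for z in (10,100,250): p=at(m,u,v,z); print(u,v,z,p.round(),np.round(proj(m2,p)))
```

```text
stand [617.3 -29.6  30. ]
washer [423.7 -50.3  10. ]
sleeve [524.9 293.4  30. ]
ret [ 497.5 -292.3   14. ]
blue [447.3  96.   30. ]
nut [656.9 257.5  16. ]
tube [794.6 -20.6  52. ]
stand base c [620.1 -22.9  12. ]
washer [425.  -43.5  10. ]
sleeve [526.7 293.2  30. ]
ret [ 499.6 -289.7   14. ]
430 355 10 [ 322. -268.   10.] [439. 206.]
430 355 100 [ 327. -249.  100.] [445. 180.]
430 355 250 [ 336. -217.  250.] [456. 127.]
500 290 10 [ 475. -445.   10.] [378. 166.]
500 290 100 [ 469. -413.  100.] [384. 143.]
500 290 250 [ 459. -359.  250.] [395.  97.]
540 270 10 [ 524. -547.   10.] [362. 148.]
540 270 100 [ 514. -507.  100.] [367. 127.]
540 270 250 [ 498. -440.  250.] [379.  84.]
470 320 10 [ 404. -368.   10.] [404. 182.]
470 320 100 [ 403. -342.  100.] [410. 158.]
470 320 250 [ 402. -297.  250.] [422. 110.]
```

```bash
cat >> h.py <<'E'
def go(x,y,z,yaw=None):
    """tool-axis units still to go to a TCP target"""
    s=env.state();p=s['ee_pos'];w=np.radians(s['ee_rot'][2]);d=np.array([x,y,z])-p
    t=np.array([d[0]*np.cos(w)+d[1]*np.sin(w),d[0]*np.sin(w)-d[1]*np.cos(w),-d[2]])/30
    print('slide units',t.round(3),'spin units (do after)',None if yaw is None else round((s['ee_rot'][2]-yaw)/8,3))
E
python3 -m jog '{"jaw":[91,91,91,91,91,91,91,91],"slide":[[0,0,-1],[0,0,-1],[0,0,-1],[0,0,-1],[0,0,-1],[0,0,-1],[0,0,-1],[0,0,-1]],"spin":[0,0,0,0,0,0,0,0]}'
python3 -m jog '{"jaw":[91,91,91,91,91,91,91,91,91,91],"slide":[[0.8,-0.8,0],[0.8,-0.8,0],[0.8,-0.8,0],[0.8,-0.8,0],[0.8,-0.8,0],[0.8,-0.8,0],[0.8,-0.8,0],[0.8,-0.8,0],[0.8,-0.8,0],[0.8,-0.8,0]],"spin":[0,0,0,0,0,0,0,0,0,0]}'
python3 -c "
from h import *
go(424,-47,160,0)"
```

```text
time_s: 0.9
ee_pos: [209.8, -535.0, 454.8]
ee_rot: [-180.0, 0.0, 21.4]
force: [-0.5, 0.4, -0.3]
gripper_width: 91.3
gripper_force: 0.0
time_s: 1.9
ee_pos: [345.9, -222.8, 453.7]
ee_rot: [-180.0, 0.0, 21.4]
force: [1.0, 0.4, 0.4]
gripper_width: 91.2
gripper_force: 0.0
slide units [ 4.562 -4.507  9.789] spin units (do after) 2.675
```

```bash
python3 -m jog '{"jaw":[91,91,91,91,91,91,91,91,91,91],"slide":[[0.76,-0.75,0.8],[0.76,-0.75,0.8],[0.76,-0.75,0.8],[0.76,-0.75,0.8],[0.76,-0.75,0.8],[0.76,-0.75,0.8],[0,0,1],[0,0,1],[0,0,1],[0,0,1]],"spin":[0,0,0,0,0,0,0.67,0.67,0.67,0.67]}'
python3 -m jog '{"jaw":[91,91,91,91],"slide":[[0,0,0.99],[0,0,0],[0,0,0],[0,0,0]],"spin":[0,0,0,0]}'
python3 - <<'E'
from h import *
go(424,-47,160,0)
m=env.camera_model('wrist');im=snap('wrist','w1.png')
print(proj(m,[424,-47,10]))
g=cv2.cvtColor(im,cv2.COLOR_RGB2GRAY)
E
```

```text
time_s: 2.9
ee_pos: [423.4, -48.4, 188.5]
ee_rot: [180.0, 0.0, -0.2]
force: [0.7, -0.6, 0.6]
gripper_width: 91.4
gripper_force: 0.0
time_s: 3.3
ee_pos: [425.0, -48.8, 161.8]
ee_rot: [180.0, -0.2, -0.0]
force: [0.4, -0.0, 0.4]
gripper_width: 91.1
gripper_force: 0.0
slide units [-0.034 -0.06   0.059] spin units (do after) -0.003
(np.float64(314.9402610443422), np.float64(230.26231810127535))
```

View pics/w1.png

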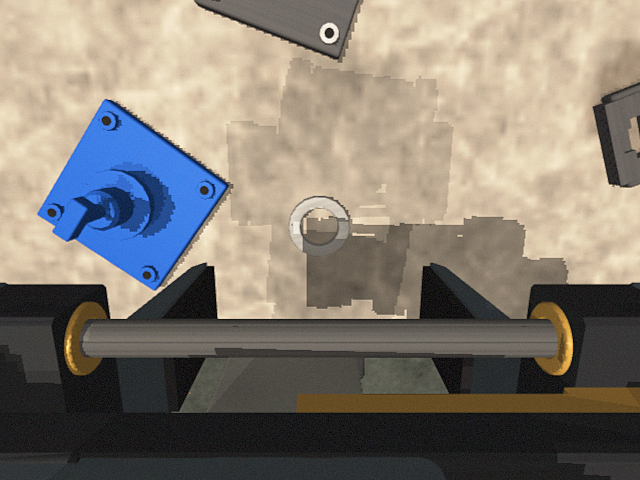

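The wrist view shows the washer's centre at about (319.5,225.5). The blue look-alike is clear of the fingers.

Run:
```python
from h import *
m=env.camera_model('wrist')
p=at(m,319.5,225.5,10);print(p, 'width px->mm',at(m,350,225,10)[1]-at(m,289,225,10)[1])
go(p[0],p[1],3)
```

```text
[427.99253466 -50.70189106  10.        ] width px->mm -49.25804798885278
slide units [0.098 0.064 5.294] spin units (do after) None
```

```bash
python3 -m jog '{"jaw":[70,70,70,70,70,70,70,70,70],"slide":[[0.1,0.06,0.8],[0,0,0.8],[0,0,0.8],[0,0,0.8],[0,0,0.8],[0,0,0.7],[0,0,0.4],[0,0,0.1],[0,0,0]],"spin":[0,0,0,0,0,0,0,0,0]}'
python3 -m jog '{"jaw":[40,40,40,40,40,40,40,40],"slide":[[0,0,0],[0,0,0],[0,0,0],[0,0,0],[0,0,0],[0,0,0],[0,0,0],[0,0,0]],"spin":[0,0,0,0,0,0,0,0]}' 8
python3 -m jog '{"jaw":[60,60,60,60,60,60,60,60,60,60],"slide":[[0,0,0],[0,0,0],[0,0,0],[0,0,0],[0,0,0],[0,0,0],[0,0,0],[0,0,0],[0,0,0],[0,0,0]],"spin":[0,0,0,-1,-1,-1,-1,-1,-1,-1]}'
python3 -m jog '{"jaw":[60,60,60,60,60,60,50,40,40,40],"slide":[[0,0,0],[0,0,0],[0,0,0],[0,0,0],[0,0,0],[0,0,0],[0,0,0],[0,0,0],[0,0,0],[0,0,0]],"spin":[-1,-1,-1,-1,-0.25,0,0,0,0,0]}'
python3 -m jog '{"jaw":[40,40,40,40],"slide":[[0,0,0],[0,0,0],[0,0,0],[0,0,0]],"spin":[0,0,0,0]}' 20
```

```text
time_s: 4.25
ee_pos: [427.7, -50.6, 4.8]
ee_rot: [180.0, -0.1, -0.0]
force: [0.3, 0.0, 0.0]
gripper_width: 70.0
gripper_force: 0.0
time_s: 5.05
ee_pos: [427.5, -50.5, 4.9]
ee_rot: [180.0, -0.1, -0.0]
force: [0.1, -0.5, 5.9]
gripper_width: 49.6
gripper_force: 8.0
time_s: 6.05
ee_pos: [426.6, -50.4, 4.0]
ee_rot: [-180.0, 0.0, 56.3]
force: [1.1, 0.8, -0.2]
gripper_width: 60.0
gripper_force: 0.0
time_s: 7.05
ee_pos: [426.7, -50.4, 4.2]
ee_rot: [-180.0, 0.0, 90.0]
force: [0.7, 0.3, -1.0]
gripper_width: 49.0
gripper_force: 8.0
time_s: 7.45
ee_pos: [426.8, -50.4, 4.2]
ee_rot: [180.0, 0.0, 90.0]
force: [0.1, 0.4, -1.8]
gripper_width: 48.4
gripper_force: 20.0
```

```bash
python3 -m jog '{"jaw":[40,40,40,40,40,40,40],"slide":[[0,0,-0.5],[0,0,-0.9],[0,0,-0.9],[0,0,-0.9],[0,0,-0.9],[0,0,-0.9],[0,0,-0.9]],"spin":[0,0,0,0,0,0,0]}'
python3 -m jog '{"jaw":[40,40,40,40,40,40,40,40,40,40],"slide":[[-0.2,0.5,0],[-0.2,0.8,0],[-0.2,0.9,0],[-0.2,0.9,0],[-0.2,0.9,0],[-0.2,0.9,0],[-0.2,0.8,0],[-0.25,0.64,0],[0,0,0],[0,0,0]],"spin":[0,0,0,0,0,0,0,0,0,0]}'
python3 - <<'E'
from h import *
s=env.state();print(s['ee_pos'],s['gripper_width'])
m=env.camera_model('wrist');im=snap('wrist','w2.png')
np.save('w2.npy',np.array([0]))
import pickle;pickle.dump((m,s),open('w2.pkl','wb'))
print(proj(m,[617,-27,94]),proj(m,[617,-27,12]),proj(m,s['ee_pos']))
E
```

```text
time_s: 8.15
ee_pos: [426.4, -50.4, 182.3]
ee_rot: [-180.0, 0.0, 90.0]
force: [0.4, -0.9, -0.6]
gripper_width: 48.7
gripper_force: 20.0
time_s: 9.15
ee_pos: [616.4, -100.0, 179.4]
ee_rot: [-179.8, -0.0, 90.0]
force: [-1.2, -0.2, -0.8]
gripper_width: 48.4
gripper_force: 20.0
[ 616.40366503 -100.04677556  179.35975389] 48.447868385476404
(np.float64(317.9727616536161), np.float64(132.01924510154305)) (np.float64(318.3462006647565), np.float64(133.4155873729922)) (np.float64(315.9646984031122), np.float64(298.15883412749474))
```

View pics/w2.png

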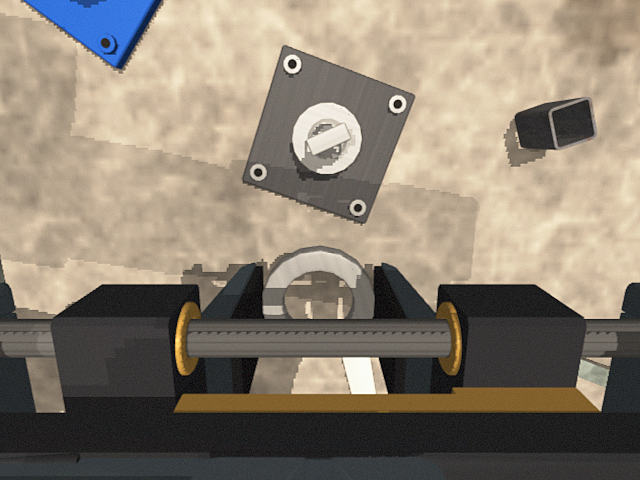

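The wrist view shows the stand with its spindle at about (328,138), and the tee bar tilted up to the right. The washer is held centred between the fingers. I'll enlarge it to read corners.

Run:
```python
import cv2
im=cv2.imread('pics/w2.png')
c=cv2.resize(im[35:230,235:425],None,fx=3,fy=3,interpolation=cv2.INTER_CUBIC)
cv2.imwrite('pics/w2c.png',c)
```

```text
(no output)
```

View pics/w2c.png

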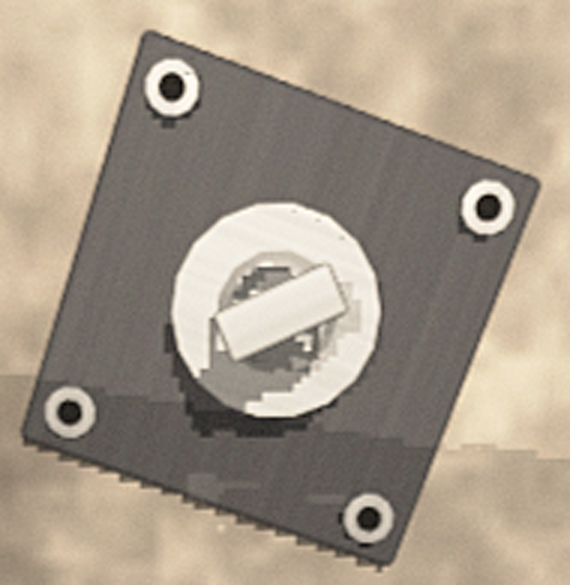

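Run:
```python
from h import *
import pickle;m,s=pickle.load(open('w2.pkl','rb'))
f=lambda u,v,z:at(m,235+u/3,35+v/3,z)
print('head',f(282.5,313,94),'seat',f(277,310,38),'screws',f(274.5,306.5,15))
c=[f(*q,94) for q in [(216,319),(330,264),(348,308),(236,361)]]
for i,j in((0,1),(3,2),(0,3),(1,2)):
    d=c[j]-c[i];print(np.hypot(*d[:2]),np.degrees(np.arctan2(d[1],d[0])))
for a,b in(((172,88),(70,412)),((172,88),(487,208)),((70,412),(369,518)),((487,208),(369,518))):
    d=f(*b,15)-f(*a,15);print('plate',np.hypot(*d[:2]),np.degrees(np.arctan2(d[1],d[0])))
# held washer expected hole centre
t=s['ee_pos'];print(proj(m,t+[0,0,6]))
for p in [(263,298),(374,298),(318,246)]: print(at(m,*p,t[2]+6)-t)
```

```text
head [623.81408359 -31.29733702  94.        ] seat [623.73291365 -30.77976537  38.        ] screws [623.49170358 -29.9108803   15.        ]
25.362105977062768 25.013009861430312
25.043594598016423 24.82073263406665
9.276685520064065 -64.17321348417379
9.361658607986358 -66.13093835976031
plate 86.38625876140226 -109.5542092644062
plate 86.41243297520207 -19.59685622263476
plate 86.63499684443318 -19.523241380092983
plate 86.27540103687005 -109.40639620482183
(np.float64(315.8486344790099), np.float64(303.4073846451771))
[-22.88458206   2.48154654   6.        ]
[25.16255016  2.54723256  6.        ]
[ 0.93648536 25.80076588  6.        ]
```

```bash
python3 -m jog '{"jaw":[40,40,40,40,40,40,40,40,40,40],"slide":[[0.4,0.05,0],[0.6,0.05,0],[0.6,0.05,0],[0.4,0.07,0.3],[0.27,0,0.6],[0,0,0.6],[0,0,0.6],[0,0,0.21],[0,0,0],[0,0,0]],"spin":[0,0,0,0,0,0,0,0,0,0]}'
python3 -c "
from h import *
go(623.1,-32,72,90)"
```

```text
time_s: 10.2
ee_pos: [624.1, -31.6, 112.5]
ee_rot: [179.9, 0.0, 90.0]
force: [0.4, -0.3, -0.1]
gripper_width: 48.4
gripper_force: 20.0
slide units [-0.015 -0.034  1.351] spin units (do after) -0.0
```

```bash
python3 -m jog '{"jaw":[40,40,40,40,40,40],"slide":[[-0.01,-0.02,0.3],[0,0,0.3],[0,0,0.3],[0,0,0.3],[0,0,0.15],[0,0,0]],"spin":[0,0,0,0,0,0]}'
python3 -m jog '{"jaw":[40,40,40,40],"slide":[[0,0,0.1],[0,0,0.1],[0,0,0],[0,0,0]],"spin":[0,0,0,0]}'
python3 -m jog '{"jaw":[40,40,40],"slide":[[0,0,0.1],[0,0,0],[0,0,0]],"spin":[0,0,0]}'
python3 -c "
from h import *
go(623.1,-32,44,90)"
```

```text
time_s: 10.8
ee_pos: [622.4, -32.2, 70.3]
ee_rot: [-179.9, -0.0, 90.0]
force: [-0.4, -0.6, -1.6]
gripper_width: 48.5
gripper_force: 20.0
time_s: 11.2
ee_pos: [623.1, -32.2, 65.6]
ee_rot: [180.0, 0.0, 90.0]
force: [-0.5, 0.5, -0.3]
gripper_width: 48.4
gripper_force: 20.0
time_s: 11.5
ee_pos: [622.9, -32.0, 62.3]
ee_rot: [-180.0, -0.0, 90.0]
force: [-0.6, 1.2, -1.0]
gripper_width: 48.6
gripper_force: 20.0
slide units [-0.     0.005  0.611] spin units (do after) -0.004
```

```bash
python3 -m jog '{"jaw":[40,40,40,40,40,40],"slide":[[0,0,0.15],[0,0,0.15],[0,0,0.15],[0,0,0.15],[0,0,0],[0,0,0]],"spin":[0,0,0,0,0,0]}'
python3 -m jog '{"jaw":[40,40,40],"slide":[[0,0,0.08],[0,0,0],[0,0,0]],"spin":[0,0,0]}'
```

```text
time_s: 12.1
ee_pos: [622.6, -32.0, 43.8]
ee_rot: [-179.9, -0.0, 90.0]
force: [-0.8, 3.1, -2.6]
gripper_width: 48.1
gripper_force: 20.0
time_s: 12.4
ee_pos: [622.9, -32.0, 42.2]
ee_rot: [-180.0, -0.0, 90.0]
force: [-1.4, 3.0, 0.4]
gripper_width: 48.2
gripper_force: 20.0
```

```bash
python3 -m jog '{"jaw":[64,64,64,64,64,64,64,64],"slide":[[0,0,0],[0,0,0],[0,0,0],[0,0,0],[0,0,-0.3],[0,0,-0.6],[0,0,-1],[0,0,-1]],"spin":[0,0,0,0,0,0,0,0]}'
python3 -m jog '{"jaw":[75,75,75,75],"slide":[[0,0,-1],[-0.6,0,-0.7],[-0.8,0,0],[-0.9,0,0]],"spin":[0,0,0,0]}'
python3 - <<'E'
from h import *
snap('wrist','w3.png');go(526,293,180,90)
im=cv2.imread('pics/w3.png');cv2.imwrite('pics/w3c.png',im[0:260,150:500])
E
```

```text
time_s: 13.2
ee_pos: [622.9, -32.3, 130.3]
ee_rot: [-180.0, 0.0, 90.0]
force: [1.1, 1.1, 0.5]
gripper_width: 64.0
gripper_force: 0.0
time_s: 13.6
ee_pos: [623.6, -101.6, 182.1]
ee_rot: [179.8, 0.0, 90.1]
force: [0.6, -0.0, -0.7]
gripper_width: 75.2
gripper_force: 0.0
slide units [13.303 -3.266  0.049] spin units (do after) -0.013
```

View pics/w3c.png

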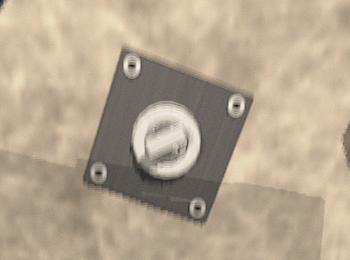

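The washer lies flat, concentric with the shaft. Next is the sleeve.

```bash
python3 -m jog '{"jaw":[75,75,75,75,75,75,75,75,75,75],"slide":[[0.7,-0.27,0],[0.9,-0.27,0],[0.9,-0.27,0],[0.9,-0.27,0],[0.9,-0.27,0],[0.9,-0.27,0],[0.9,-0.27,0],[0.9,-0.27,0],[0.9,-0.27,0],[0.9,-0.27,0]],"spin":[0,0,0,0,0,0,0,0,0,0]}'
python3 -m jog '{"jaw":[75,75,75,75,75,75],"slide":[[0.9,-0.27,0],[0.6,-0.27,0],[0.4,0,0],[0.2,0,0],[0,0,0],[0,0,0]],"spin":[0,0,0,0,0,0]}'
python3 - <<'E'
from h import *
import pickle
m=env.camera_model('wrist');s=env.state();im=snap('wrist','w4.png');pickle.dump((m,s),open('w4.pkl','wb'))
print(s['ee_pos'],proj(m,[526,293,30]))
u,v=map(int,proj(m,[526,293,30]))
print(u,v);y0,x0=max(0,v-70),u-70
cv2.imwrite('pics/w4c.png',cv2.resize(im[y0:y0+140,x0:x0+140,::-1],None,fx=4,fy=4));print(x0,y0)
E
```

```text
time_s: 14.65
ee_pos: [541.8, 163.9, 180.8]
ee_rot: [179.9, 0.0, 90.0]
force: [0.2, 0.4, 0.0]
gripper_width: 74.7
gripper_force: 0.0
time_s: 15.25
ee_pos: [526.3, 225.2, 180.0]
ee_rot: [180.0, 0.0, 89.9]
force: [-0.2, 1.3, -0.5]
gripper_width: 75.0
gripper_force: 0.0
[526.30256696 225.21101124 180.02091392] (np.float64(316.4026489105679), np.float64(140.05968212941198))
316 140
246 70
```

View pics/w4c.png

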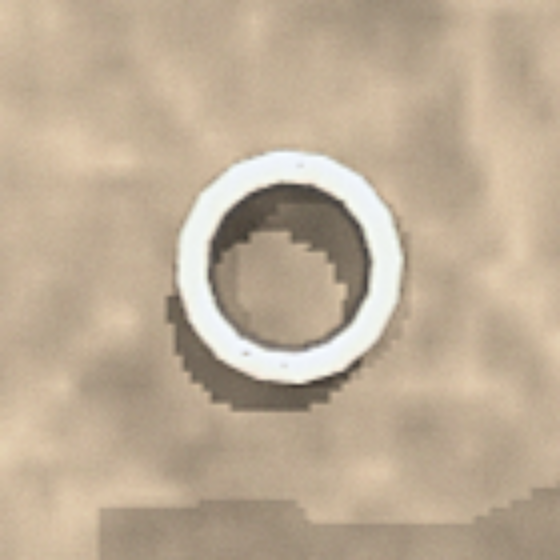

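Run:
```python
from h import *
import pickle;m,s=pickle.load(open('w4.pkl','rb'))
p=at(m,318.75,136.75,30)-[0.5,1,0];print(p);go(p[0],p[1],10)
```

```text
[527.28905368 294.4409153   30.        ]
slide units [2.314 0.032 5.665] spin units (do after) None
```

```bash
python3 -m jog '{"jaw":[75,75,75,75,70,70,65,65,65,65],"slide":[[0.6,0.03,0.6],[0.8,0,0.8],[0.8,0,0.8],[0.11,0,0.8],[0,0,0.8],[0,0,0.8],[0,0,0.7],[0,0,0.36],[0,0,0],[0,0,0]],"spin":[0,0,0,0,0,0,0,0,0,0]}'
python3 -m jog '{"jaw":[35,35,35,35,35,35,35,54,54,54],"slide":[[0,0,0],[0,0,0],[0,0,0],[0,0,0],[0,0,0],[0,0,0],[0,0,0],[0,0,0],[0,0,0],[0,0,0]],"spin":[0,0,0,0,0,0,0,0,0,0]}' 8
python3 -m jog '{"jaw":[54,54,54,54,54,54,54,54,54,54],"slide":[[0,0,0],[0,0,0],[0,0,0],[0,0,0],[0,0,0],[0,0,0],[0,0,0],[0,0,0],[0,0,0],[0,0,0]],"spin":[-1,-1,-1,-1,-1,-1,-1,-1,-1,-1]}'
python3 -m jog '{"jaw":[54,54,54,35,35,35,35,35],"slide":[[0,0,0],[0,0,0],[0,0,0],[0,0,0],[0,0,0],[0,0,0],[0,0,0],[0,0,0]],"spin":[-1,-0.25,0,0,0,0,0,0]}'
python3 -m jog '{"jaw":[35,35,35],"slide":[[0,0,0],[0,0,0],[0,0,0]],"spin":[0,0,0]}' 20
python3 -c "
from h import *
go(623,-31.7,180,180)"
```

```text
time_s: 16.3
ee_pos: [527.6, 295.1, 10.9]
ee_rot: [179.9, -0.0, 89.9]
force: [-0.8, -0.2, 0.7]
gripper_width: 65.1
gripper_force: 0.0
time_s: 17.3
ee_pos: [526.7, 295.0, 9.8]
ee_rot: [-180.0, 0.0, 90.0]
force: [0.9, 0.2, -0.3]
gripper_width: 53.8
gripper_force: 0.0
time_s: 18.3
ee_pos: [526.7, 295.0, 9.9]
ee_rot: [-180.0, -0.0, 170.3]
force: [-0.0, 0.8, -0.2]
gripper_width: 53.9
gripper_force: 0.0
time_s: 19.1
ee_pos: [526.7, 295.1, 10.1]
ee_rot: [-180.0, -0.0, 180.0]
force: [-0.0, -0.9, -0.9]
gripper_width: 43.0
gripper_force: 8.0
time_s: 19.4
ee_pos: [526.8, 295.1, 10.1]
ee_rot: [-180.0, -0.0, 180.0]
force: [-0.4, 0.5, -1.7]
gripper_width: 42.4
gripper_force: 20.0
slide units [ -3.213 -10.89   -5.662] spin units (do after) -0.003
```

```bash
python3 -m jog '{"jaw":[35,35,35,35,35,35,35,35],"slide":[[0,0,-0.4],[0,0,-0.8],[0,0,-0.9],[0,0,-0.9],[0,0,-0.9],[-0.1,-0.4,-0.9],[-0.25,-0.8,-0.86],[-0.25,-0.9,0]],"spin":[0,0,0,0,0,0,0,0]}'
python3 -m jog '{"jaw":[35,35,35,35,35,35,35,35,35,35],"slide":[[-0.25,-0.9,0],[-0.25,-0.9,0],[-0.25,-0.9,0],[-0.25,-0.9,0],[-0.25,-0.9,0],[-0.3,-0.9,0],[-0.3,-0.9,0],[-0.3,-0.9,0],[-0.3,-0.9,0],[-0.16,-0.69,0]],"spin":[0,0,0,0,0,0,0,0,0,0]}'
python3 -m jog '{"jaw":[35,35,35],"slide":[[0,0,0],[0,0,0],[0,0,0]],"spin":[0,0,0]}'
python3 -c "
from h import *
go(623,-31.7,108,180)"
```

```text
time_s: 20.2
ee_pos: [547.1, 232.9, 185.3]
ee_rot: [179.8, 0.5, -179.9]
force: [0.7, -0.1, -0.9]
gripper_width: 43.0
gripper_force: 20.0
time_s: 21.2
ee_pos: [623.5, -33.3, 181.0]
ee_rot: [-180.0, 0.1, 179.9]
force: [0.4, -0.4, -0.4]
gripper_width: 42.4
gripper_force: 20.0
time_s: 21.5
ee_pos: [622.7, -30.7, 180.5]
ee_rot: [180.0, 0.0, -180.0]
force: [-0.0, 0.9, -0.8]
gripper_width: 42.7
gripper_force: 20.0
slide units [-0.009 -0.034  2.415] spin units (do after) -44.999
```

```bash
python3 -m jog '{"jaw":[35,35,35,35,35,35,35,35,35],"slide":[[-0.01,-0.03,0.4],[0,0,0.6],[0,0,0.6],[0,0,0.6],[0,0,0.5],[0,0,0.4],[0,0,0.38],[0,0,0],[0,0,0]],"spin":[0,0,0,0,0,0,0,0,0]}'
python3 -m jog '{"jaw":[35,35,35,35],"slide":[[0,0,0.1],[0,0,0.1],[0,0,0.06],[0,0,0]],"spin":[0,0,0,0]}'
python3 -c "
from h import *
go(623,-31.7,58,180)"
```

```text
time_s: 22.4
ee_pos: [623.5, -32.4, 75.7]
ee_rot: [-180.0, 0.0, 180.0]
force: [0.1, -0.3, 0.1]
gripper_width: 42.9
gripper_force: 20.0
time_s: 22.8
ee_pos: [623.1, -32.0, 67.8]
ee_rot: [180.0, -0.0, 180.0]
force: [-0.9, 2.3, -1.2]
gripper_width: 42.9
gripper_force: 20.0
slide units [0.004 0.011 0.325] spin units (do after) -0.005
```

Past the shoulder with little force. Next I lower the last 9 mm, release and back off upward.

```bash
python3 -m jog '{"jaw":[35,35,35,35,35],"slide":[[0,0.01,0.1],[0,0.01,0.1],[0,0,0.1],[0,0,0],[0,0,0]],"spin":[0,0,0,0,0]}'
python3 -m jog '{"jaw":[60,60,60,60,60,60,60,60,60],"slide":[[0,0,0],[0,0,0],[0,0,0],[0,0,0],[0,0,-0.3],[0,0,-0.7],[0,0,-1],[0,0,-1],[0,0,-1]],"spin":[0,0,0,0,0,0,0,0,0]}'
python3 -c "
from h import *
go(497.5,-250,180,90)"
```

```text
time_s: 23.3
ee_pos: [623.1, -31.9, 58.4]
ee_rot: [-180.0, -0.0, 180.0]
force: [-1.4, 2.3, -2.0]
gripper_width: 42.9
gripper_force: 20.0
time_s: 24.2
ee_pos: [623.4, -31.9, 180.8]
ee_rot: [-180.0, 0.1, 180.0]
force: [-0.4, -0.4, -0.3]
gripper_width: 59.9
gripper_force: 0.0
slide units [ 4.192 -7.27   0.028] spin units (do after) 11.247
```

```bash
python3 -m jog '{"jaw":[75,75,75,75,75,75,75,75,75,75],"slide":[[0.2,-0.6,0],[0.2,-0.9,0],[0.2,-0.9,0],[0.2,-0.9,0],[0.2,-0.9,0],[0.2,-0.9,0],[0.2,-0.9,0],[0.2,-0.9,0],[0.2,-0.9,0],[0,-0.5,0]],"spin":[0,0,0,0,0,0,0,0,0,0]}'
python3 -m jog '{"jaw":[75,75,75],"slide":[[0,0,0],[0,0,0],[0,0,0]],"spin":[0,0,0]}'
python3 - <<'E'
from h import *
import pickle
m=env.camera_model('wrist');s=env.state();im=snap('wrist','w5.png');pickle.dump((m,s),open('w5.pkl','wb'))
print(s['ee_pos'],proj(m,[498,-291,14]))
E
```

```text
time_s: 25.2
ee_pos: [567.9, -283.1, 178.7]
ee_rot: [-180.0, -0.1, 179.9]
force: [-0.0, -0.4, 0.5]
gripper_width: 74.9
gripper_force: 0.0
time_s: 25.5
ee_pos: [569.4, -279.7, 178.8]
ee_rot: [180.0, -0.0, -180.0]
force: [0.3, -0.1, 0.5]
gripper_width: 74.9
gripper_force: 0.0
[ 569.42969807 -279.65378818  178.78211624] (np.float64(304.4503046514453), np.float64(135.0548155616765))
```

View pics/w5.png

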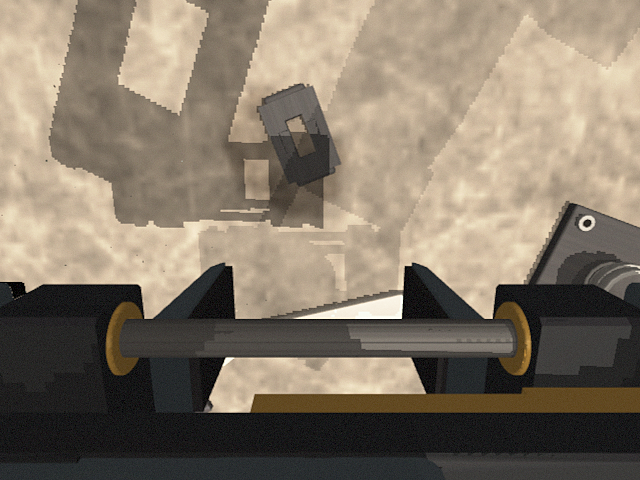

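The retainer is at about (299,134), its long axis tilted a little from image vertical. The shadows call for an enlarged crop.

Run:
```python
import cv2
im=cv2.imread('pics/w5.png')
c=im[70:200,235:365]; c=cv2.convertScaleAbs(c,alpha=1.8,beta=20)
cv2.imwrite('pics/w5c.png',cv2.resize(c,None,fx=4.5,fy=4.5,interpolation=cv2.INTER_CUBIC))
```

```text
(no output)
```

View pics/w5c.png

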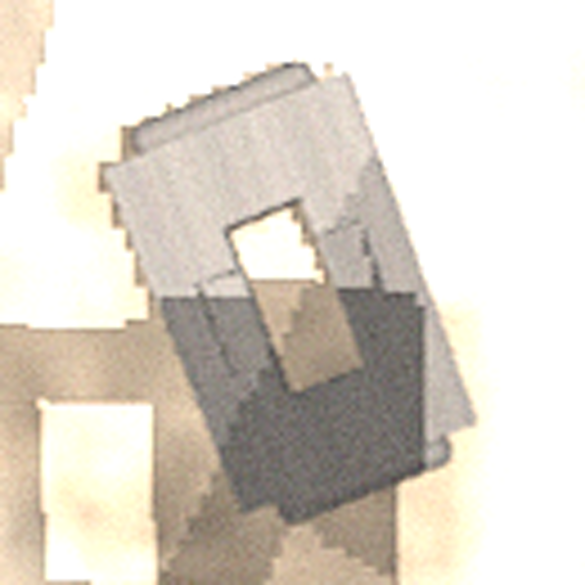

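Run:
```python
from h import *
import pickle;m,s=pickle.load(open('w5.pkl','rb'))
f=lambda q,z=14:at(m,235+q[0]/4.5,70+q[1]/4.5,z)
P=[(105,172),(348,75),(475,425),(240,512)];S=[(230,230),(298,202),(362,366),(292,392)]
for Q in(P,S):
    c=np.array([f(q) for q in Q]);print('c',c.mean(0))
    for i,j in((0,1),(1,2),(3,2),(0,3)):
        d=c[j]-c[i];print(np.hypot(*d[:2]).round(1),np.degrees(np.arctan2(d[1],d[0])).round(1))
print(s['ee_rot'])
```

```text
c [ 499.27693234 -294.50344453   14.        ]
45.2 110.6
63.3 21.0
45.3 110.2
63.0 20.9
c [ 498.96977749 -293.96833333   14.        ]
12.8 111.5
30.1 21.8
13.3 110.0
29.7 20.9
[ 1.79961667e+02 -1.05071305e-02 -1.79961393e+02]
```

```bash
python3 -m jog '{"jaw":[75,75,75,75,75,75,75,75,75,75],"slide":[[0,0,0],[0,0,0],[0,0,0],[0,0,0],[0,0,0],[0,0,0],[0,0,0],[0,0,0],[0,0,0],[0,0,0]],"spin":[1,1,1,1,1,1,1,1,1,1]}'
python3 -m jog '{"jaw":[75,75,75,75,75,75,75,75,75,75],"slide":[[0,0,0],[0,0,0],[0,0,0],[0,0,0],[0,0,0],[0,0,0],[0,0,0],[0,0,0],[0,0,0],[0,0,0]],"spin":[1,1,1,1,1,1,1,1,1,0.9]}'
python3 -c "
from h import *
go(500.2,-294.8,4,20.9)"
```

```text
time_s: 26.55
ee_pos: [569.5, -279.7, 179.0]
ee_rot: [180.0, -0.0, 99.7]
force: [0.1, -0.2, 0.9]
gripper_width: 75.0
gripper_force: 0.0
time_s: 27.55
ee_pos: [569.5, -279.7, 179.0]
ee_rot: [-180.0, -0.0, 20.6]
force: [-0.5, 0.9, 0.4]
gripper_width: 74.9
gripper_force: 0.0
slide units [-2.341 -0.339  5.832] spin units (do after) -0.043
```

```bash
python3 -m jog '{"jaw":[75,75,75,75,75,75],"slide":[[-0.5,-0.08,0],[-0.6,-0.08,0],[-0.6,-0.08,0],[-0.4,-0.1,0],[-0.24,0,0],[0,0,0]],"spin":[0,0,0,0,0,-0.04]}'
python3 -m jog '{"jaw":[75,75,75,75,75,75],"slide":[[0,0,0.5],[0,0,0.8],[0,0,0.8],[0,0,0.8],[0,0,0.6],[0,0,0]],"spin":[0,0,0,0,0,0]}'
python3 -c "
from h import *
go(500.2,-294.8,4,20.9)"
```

```text
time_s: 28.15
ee_pos: [499.7, -296.1, 179.1]
ee_rot: [180.0, -0.0, 21.1]
force: [0.5, 0.9, -0.0]
gripper_width: 75.1
gripper_force: 0.0
time_s: 28.75
ee_pos: [499.1, -295.1, 71.2]
ee_rot: [-179.8, 0.2, 21.1]
force: [-0.1, 0.1, -0.5]
gripper_width: 75.1
gripper_force: 0.0
slide units [0.037 0.005 2.242] spin units (do after) 0.029
```

```bash
python3 -m jog '{"jaw":[75,75,75,75,70,65],"slide":[[0.02,0,0.6],[0,0,0.8],[0,0,0.6],[0,0,0.22],[0,0,0],[0,0,0]],"spin":[0,0,0,0,0,0]}'
python3 -m jog '{"jaw":[40,40,40,40,40,40,40,40],"slide":[[0,0,0],[0,0,0],[0,0,0],[0,0,0],[0,0,0],[0,0,0],[0,0,0],[0,0,0]],"spin":[0,0,0,0,0,0,0,0]}' 15
python3 -m jog '{"jaw":[40,40,40,40],"slide":[[0,0,0],[0,0,0],[0,0,0],[0,0,0]],"spin":[0,0,0,0]}' 55
python3 -m jog '{"jaw":[40,40,40,40,40,40,40,40],"slide":[[0,0,-0.4],[0,0,-0.8],[0,0,-0.9],[0,0,-0.9],[0,0,-0.9],[0,0,-0.9],[0,0,-0.9],[0,0,-0.3]],"spin":[0,0,0,0,0,0,0,0]}'
python3 -c "
from h import *
go(623,-31.5,180,24.9)"
```

```text
time_s: 29.35
ee_pos: [501.6, -296.5, 8.4]
ee_rot: [179.9, -0.1, 21.1]
force: [0.2, -0.9, 0.1]
gripper_width: 66.1
gripper_force: 0.0
time_s: 30.15
ee_pos: [500.8, -296.0, 8.0]
ee_rot: [180.0, -0.0, 21.1]
force: [-0.1, 2.4, 6.1]
gripper_width: 45.6
gripper_force: 15.0
time_s: 30.55
ee_pos: [500.8, -296.1, 8.0]
ee_rot: [180.0, -0.0, 21.1]
force: [-0.4, 1.1, 5.0]
gripper_width: 45.4
gripper_force: 55.0
time_s: 31.35
ee_pos: [501.7, -296.9, 190.6]
ee_rot: [179.7, -0.2, 21.1]
force: [0.6, -0.5, -1.4]
gripper_width: 45.5
gripper_force: 55.0
slide units [ 6.956 -6.799  0.353] spin units (do after) -0.476
```

```bash
python3 -m jog '{"jaw":[40,40,40,40,40,40,40,40,40,40],"slide":[[0.5,-0.5,0],[0.7,-0.68,0],[0.7,-0.68,0],[0.7,-0.68,0],[0.7,-0.68,0],[0.7,-0.68,0],[0.7,-0.68,0],[0.7,-0.68,0],[0.7,-0.68,0],[0.6,-0.6,0]],"spin":[0,0,0,0,0,0,0,0,0,0]}'
python3 -m jog '{"jaw":[40,40,40,40],"slide":[[0.25,-0.26,0],[0,0,0],[0,0,0],[0,0,0]],"spin":[0,-0.48,0,0]}'
python3 - <<'E'
from h import *
import pickle
go(623,-31.5,115,24.9)
m=env.camera_model('wrist');s=env.state();im=snap('wrist','w6.png');pickle.dump((m,s),open('w6.pkl','wb'))
print(proj(m,s['ee_pos']+[0,0,6]))
c=cv2.convertScaleAbs(im[180:330,200:440,::-1],alpha=1.8,beta=20)
cv2.imwrite('pics/w6c.png',cv2.resize(c,None,fx=3.3,fy=3.3,interpolation=cv2.INTER_CUBIC))
E
```

```text
time_s: 32.35
ee_pos: [617.4, -39.3, 186.1]
ee_rot: [-180.0, 0.1, 21.1]
force: [0.3, -0.3, -1.6]
gripper_width: 45.5
gripper_force: 55.0
time_s: 32.75
ee_pos: [621.2, -31.3, 186.8]
ee_rot: [-180.0, 0.1, 24.8]
force: [-0.0, -0.7, -0.6]
gripper_width: 45.4
gripper_force: 55.0
slide units [0.052 0.032 2.395] spin units (do after) -0.008
(np.float64(315.94823818616885), np.float64(305.828713161693))
```

View pics/w6c.png

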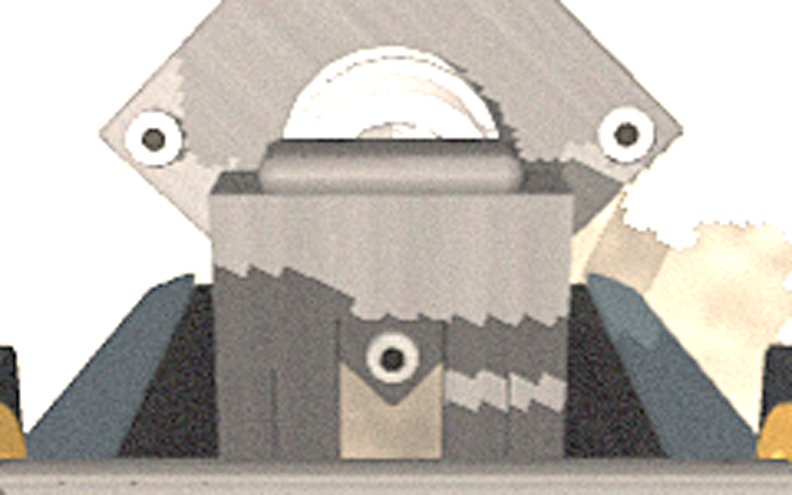

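The retainer is held square. The slot spans columns 303 to 334 and its forward end is at row 277.6.

Run:
```python
from h import *
import pickle;m,s=pickle.load(open('w6.pkl','rb'))
w=np.radians(s['ee_rot'][2]);t=s['ee_pos']
for u,v in[(318.7,277.6),(318.7,238.2),(303,285),(334.2,285),(264,250),(373.6,250)]:
    d=at(m,u,v,t[2]+6)-t;print((d[0]*np.cos(w)+d[1]*np.sin(w)).round(2),(d[0]*np.sin(w)-d[1]*np.cos(w)).round(2))
```

```text
12.97 1.18
30.3 1.17
9.61 -5.55
9.62 7.84
25.19 -21.78
25.22 24.2
```

```bash
python3 -c "
from h import *
go(625,-30.6,106,24.9)"
python3 -m jog '{"jaw":[40,40,40,40,40,40,40,40],"slide":[[0.12,0.03,0.4],[0,0,0.6],[0,0,0.6],[0,0,0.5],[0,0,0.4],[0,0,0.1],[0,0,0],[0,0,0]],"spin":[0,0,0,0,0,0,0,0]}'
python3 -c "
from h import *
go(625,-30.6,98,24.9)"
```

```text
slide units [0.124 0.03  2.7  ] spin units (do after) -0.009
time_s: 33.6
ee_pos: [625.9, -30.1, 109.9]
ee_rot: [180.0, -0.1, 24.9]
force: [0.9, 0.6, -1.1]
gripper_width: 45.0
gripper_force: 55.0
slide units [-0.033  0.004  0.396] spin units (do after) 0.003
```

```bash
python3 -m jog '{"jaw":[40,40,40,40],"slide":[[-0.02,0,0.1],[0,0,0.1],[0,0,0],[0,0,0]],"spin":[0,0,0,0]}'
python3 -m jog '{"jaw":[40,40,40],"slide":[[0,0,0.1],[0,0,0],[0,0,0]],"spin":[0,0,0]}'
python3 -m jog '{"jaw":[40,40,40],"slide":[[0,0,0.08],[0,0,0],[0,0,0]],"spin":[0,0,0]}'
```

```text
time_s: 34.0
ee_pos: [624.7, -30.2, 103.3]
ee_rot: [180.0, -0.0, 24.9]
force: [-0.7, -0.9, -1.3]
gripper_width: 45.3
gripper_force: 55.0
time_s: 34.3
ee_pos: [624.7, -30.2, 100.1]
ee_rot: [-180.0, 0.0, 24.9]
force: [0.8, 0.9, -1.2]
gripper_width: 45.4
gripper_force: 55.0
time_s: 34.6
ee_pos: [624.7, -30.2, 97.7]
ee_rot: [-180.0, 0.0, 24.9]
force: [0.3, 0.4, -0.5]
gripper_width: 45.3
gripper_force: 55.0
```

```bash
python3 -m jog '{"jaw":[40,40,40,40,40],"slide":[[0,0,0.1],[0,0,0.1],[0,0,0.1],[0,0,0],[0,0,0]],"spin":[0,0,0,0,0]}'
python3 -m jog '{"jaw":[40,40,40],"slide":[[0,0,0.07],[0,0,0],[0,0,0]],"spin":[0,0,0]}'
python3 -m jog '{"jaw":[40,40,40],"slide":[[0,0,0.05],[0,0,0],[0,0,0]],"spin":[0,0,0]}'
```

```text
time_s: 35.1
ee_pos: [624.7, -30.2, 88.7]
ee_rot: [-180.0, 0.0, 24.9]
force: [0.1, 0.1, -1.3]
gripper_width: 45.2
gripper_force: 55.0
time_s: 35.4
ee_pos: [624.7, -30.2, 86.7]
ee_rot: [180.0, 0.0, 24.9]
force: [0.7, -0.3, -1.5]
gripper_width: 45.2
gripper_force: 55.0
time_s: 35.7
ee_pos: [625.0, -30.2, 85.7]
ee_rot: [180.0, -0.0, 24.9]
force: [-0.4, -0.8, 1.0]
gripper_width: 45.6
gripper_force: 55.0
```

```bash
python3 -m jog '{"jaw":[54,54,54,54,54,54],"slide":[[0,0,0],[0,0,0],[0,0,0],[-0.04,0,0.08],[-0.04,0,0.08],[0,0,0]],"spin":[0,0,0,0,0,0]}'
python3 -c "
from h import *
go(623,-31.5,80.7,24.9)"
python3 -m jog '{"jaw":[40,40,40,40],"slide":[[0,0,0],[0,0,0],[0,0,0],[0,0,0]],"spin":[0,0,0,0]}' 15
python3 -m jog '{"jaw":[40,40,40],"slide":[[0,0,0],[0,0,0],[0,0,0]],"spin":[0,0,0]}' 60
```

```text
time_s: 36.3
ee_pos: [622.0, -31.3, 79.8]
ee_rot: [-180.0, 0.1, 24.9]
force: [-0.1, -0.2, 0.4]
gripper_width: 54.3
gripper_force: 0.0
slide units [ 0.029  0.021 -0.029] spin units (do after) 0.004
time_s: 36.7
ee_pos: [622.5, -31.2, 80.4]
ee_rot: [180.0, 0.0, 24.9]
force: [0.0, 0.4, -0.8]
gripper_width: 45.8
gripper_force: 15.0
time_s: 37.0
ee_pos: [622.5, -31.2, 80.4]
ee_rot: [180.0, 0.0, 24.9]
force: [-0.8, -0.2, -1.0]
gripper_width: 45.3
gripper_force: 60.0
```

```bash
python3 -m jog '{"jaw":[40,40,40,40,40,40],"slide":[[0.015,0.01,0.07],[0,0,0.07],[0,0,0.07],[0,0,0.05],[0,0,0],[0,0,0]],"spin":[0,0,0,0,0,0]}'
python3 -m jog '{"jaw":[40,40,40,40],"slide":[[0,0,0.07],[0,0,0.05],[0,0,0],[0,0,0]],"spin":[0,0,0,0]}'
```

```text
time_s: 37.6
ee_pos: [622.8, -31.2, 73.3]
ee_rot: [-180.0, 0.0, 24.9]
force: [-3.1, 1.6, 7.1]
gripper_width: 45.5
gripper_force: 60.0
time_s: 38.0
ee_pos: [622.9, -31.2, 70.1]
ee_rot: [-180.0, -0.0, 24.9]
force: [-3.7, 0.7, 8.6]
gripper_width: 45.6
gripper_force: 60.0
```

```bash
python3 -m jog '{"jaw":[40,40,40,40],"slide":[[0,0,0.05],[0,0,0.05],[0,0,0],[0,0,0]],"spin":[0,0,0,0]}'
python3 -m jog '{"jaw":[40,40,40],"slide":[[0,0,0.05],[0,0,0],[0,0,0]],"spin":[0,0,0]}'
```

```text
time_s: 38.4
ee_pos: [622.9, -31.2, 67.5]
ee_rot: [180.0, -0.0, 24.9]
force: [-4.6, 0.7, 11.0]
gripper_width: 45.5
gripper_force: 60.0
time_s: 38.7
ee_pos: [622.9, -31.2, 66.3]
ee_rot: [180.0, -0.0, 24.9]
force: [-5.2, 0.9, 11.4]
gripper_width: 45.5
gripper_force: 60.0
```

```bash
python3 -m jog '{"jaw":[40,40,40],"slide":[[0,0,0.05],[0,0,0],[0,0,0]],"spin":[0,0,0]}'
python3 -m jog '{"jaw":[40,40,40],"slide":[[0,0,0.05],[0,0,0],[0,0,0]],"spin":[0,0,0]}'
```

```text
time_s: 39.0
ee_pos: [623.0, -31.2, 66.2]
ee_rot: [180.0, -0.1, 24.9]
force: [-6.5, 1.2, 18.3]
gripper_width: 45.3
gripper_force: 60.0
time_s: 39.3
ee_pos: [623.1, -31.2, 66.2]
ee_rot: [180.0, -0.1, 24.9]
force: [-8.9, 0.5, 25.7]
gripper_width: 45.8
gripper_force: 60.0
```

```bash
python3 -m jog '{"jaw":[40,40,40,40],"slide":[[-0.03,-0.01,-0.1],[0,0,-0.05],[0,0,0],[0,0,0]],"spin":[0,0,0,0]}'
python3 -m jog '{"jaw":[40,40,40,40],"slide":[[0,0,0],[0,0,0],[0,0,0],[0,0,0]],"spin":[-0.5,-0.5,-0.5,0]}'
python3 -c "
from h import *
s=env.state();print(s['torque'])
go(623,-31.5,67.5,115)"
```

```text
time_s: 39.7
ee_pos: [622.8, -31.2, 68.0]
ee_rot: [179.9, -0.1, 24.9]
force: [-3.1, 1.0, 10.4]
gripper_width: 45.4
gripper_force: 60.0
time_s: 40.1
ee_pos: [624.2, -31.3, 68.3]
ee_rot: [179.8, -0.2, 37.0]
force: [-0.3, 1.5, 10.2]
gripper_width: 45.5
gripper_force: 60.0
[0.21261198 0.20987186 0.07040794]
slide units [-0.035 -0.019  0.026] spin units (do after) -9.75
```

```bash
python3 -m jog '{"jaw":[40,40,40,40,40,40],"slide":[[-0.02,-0.01,0.01],[0,0,0.01],[0,0,0],[0,0,0],[0,0,0],[0,0,0]],"spin":[-0.6,-0.6,-0.6,-0.6,-0.6,0]}'
python3 -c "
from h import *
s=env.state();print(s['torque'])"
python3 -m jog '{"jaw":[40,40,40,40,40,40],"slide":[[0,0,0],[0,0,0],[0,0,0],[0,0,0],[0,0,0],[0,0,0]],"spin":[-0.6,-0.6,-0.6,-0.6,-0.6,0]}'
python3 -c "
from h import *
s=env.state();print(s['torque'])
go(623,-31.5,67.5,115)"
```

```text
time_s: 40.7
ee_pos: [624.1, -31.4, 67.9]
ee_rot: [179.7, -0.2, 61.0]
force: [-0.1, 1.3, 10.4]
gripper_width: 45.3
gripper_force: 60.0
[0.21591232 0.04732408 0.03435403]
time_s: 41.3
ee_pos: [624.0, -31.4, 67.9]
ee_rot: [179.6, -0.0, 85.0]
force: [-0.5, 1.3, 10.3]
gripper_width: 45.6
gripper_force: 60.0
[0.2164805  0.10423247 0.07127448]
slide units [-0.007 -0.034  0.013] spin units (do after) -3.749
```

```bash
python3 -m jog '{"jaw":[40,40,40,40,40,40,40,40],"slide":[[0,-0.02,0],[0,0,0],[0,0,0],[0,0,0],[0,0,0],[0,0,0],[0,0,0],[0,0,0]],"spin":[-0.6,-0.6,-0.6,-0.6,-0.6,-0.6,-0.15,0]}'
python3 -m jog '{"jaw":[40,40,40,40,40],"slide":[[0,0,-0.05],[0,0,-0.05],[0,0,-0.05],[0,0,0],[0,0,0]],"spin":[0,0,0,0,0]}'
python3 -c "
from h import *
s=env.state();print(s['torque'])"
```

```text
time_s: 42.1
ee_pos: [623.4, -31.3, 67.9]
ee_rot: [179.7, 0.2, 114.9]
force: [-0.0, 0.3, 10.9]
gripper_width: 45.6
gripper_force: 60.0
time_s: 42.6
ee_pos: [623.3, -31.3, 71.9]
ee_rot: [179.7, 0.2, 114.9]
force: [-0.1, 1.3, 7.8]
gripper_width: 45.3
gripper_force: 60.0
[ 0.17392853 -0.15684655 -0.04250723]
```

```bash
python3 -m jog '{"jaw":[40,40,40,40],"slide":[[0,0,-0.04],[0,0,-0.03],[0,0,0],[0,0,0]],"spin":[0,0,0,0]}'
python3 -m jog '{"jaw":[40,40,40],"slide":[[0,0,-0.03],[0,0,0],[0,0,0]],"spin":[0,0,0]}'
```

```text
time_s: 43.0
ee_pos: [623.3, -31.3, 73.7]
ee_rot: [179.7, 0.1, 114.9]
force: [0.9, 0.5, 6.9]
gripper_width: 45.7
gripper_force: 60.0
time_s: 43.3
ee_pos: [623.3, -31.3, 74.2]
ee_rot: [179.7, 0.1, 114.9]
force: [2.5, 0.1, 6.1]
gripper_width: 45.3
gripper_force: 60.0
```

```bash
python3 -m jog '{"jaw":[40,40,40],"slide":[[0,0,-0.05],[0,0,0],[0,0,0]],"spin":[0,0,0]}'
python3 -m jog '{"jaw":[40,40,40],"slide":[[0,0,-0.05],[0,0,0],[0,0,0]],"spin":[0,0,0]}'
```

```text
time_s: 43.6
ee_pos: [623.2, -31.3, 74.4]
ee_rot: [179.7, 0.1, 114.9]
force: [5.6, 0.9, -0.4]
gripper_width: 45.4
gripper_force: 60.0
time_s: 43.9
ee_pos: [623.2, -31.3, 74.5]
ee_rot: [179.8, 0.1, 114.9]
force: [7.1, 1.4, -8.2]
gripper_width: 45.4
gripper_force: 60.0
```

```bash
python3 -m jog '{"jaw":[40,40,60,60,60,60,60],"slide":[[0,0,0.08],[0,0,0],[0,0,0],[0,0,0],[0,0,0],[0,0,0],[0,0,0]],"spin":[0,0,0,0,0,0,0]}' 10
python3 -m jog '{"jaw":[60,60,60,60,60,60,60,60],"slide":[[0,0,-0.2],[0,0,-0.5],[0,0,-0.9],[0,0,-0.9],[0,0,-0.9],[0,0,-0.9],[0,0,0],[0,0,0]],"spin":[0,0,0,0,0,0,0,0]}'
python3 - <<'E'
from h import *
m=env.camera_model('wrist');im=snap('wrist','w7.png');b=snap('side','s2.png')
# contrast check at side: retainer centre patch vs expected projection
ms=env.camera_model('side');print(proj(ms,[623,-31.3,86]),b[225:260:5,305:325:5].mean(2).round())
E
```

```text
time_s: 44.6
ee_pos: [620.5, -31.5, 73.3]
ee_rot: [-180.0, -0.0, 114.9]
force: [-0.0, 0.0, 0.2]
gripper_width: 60.2
gripper_force: 0.0
time_s: 45.4
ee_pos: [620.8, -31.5, 202.9]
ee_rot: [180.0, 0.0, 114.9]
force: [-0.6, -0.3, -0.3]
gripper_width: 60.4
gripper_force: 0.0
(np.float64(311.18133117662546), np.float64(233.24935744485916)) [[ 39.  41.  38. 174.]
 [ 70. 122. 146.  67.]
 [ 67.  90.  84.  65.]
 [ 65.  67.  66.  66.]
 [ 46.  72.  52.  47.]
 [ 98.  65.  99.  93.]
 [143.  96.  87.  73.]]
```

```bash
python3 -c "
from workcell import env
print(env.job_done())"
```

```text
the job is handed in; nothing more can be done
None
```

The washer, sleeve and retainer are on the spindle in that order, and the job was handed in at about 45 s with no result returned. An upward tug before release stopped hard with the seat about 5.8 mm down, so the retainer is locked; I didn't view a picture after letting go.

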